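# Find the rattling tin by shaking and hold it out over the tray

## Robot

A 7-joint arm with a two-finger parallel gripper is mounted at the origin on a cart in front of the work surface, level with it; the furniture and walls round the work are solid. World frame = base frame: x ahead of the robot, y to its left, z up, the work surface at z = 0. Lengths are in m, angles in rad, forces in N, time in s.
With the tool pointing down it reaches from about 0.4 to 0.875 m from the base axis. Payload 19.3 kg.
Tool frame: the origin (TCP) lies on the front face of the gripper's body, between the roots of the fingers; the fingertips stand 73 mm ahead of it and the grasp point (between the pads) lies 54 mm ahead of it; z points along the fingers, y is the direction in which the jaws open and shut (so a half turn about z gives the same grasp; the last joint's range is limited). The gripper opens to 85 mm and grips with 20 to 120 N. Pads are 22 mm wide; open, the fingers measure 114 mm over their backs; the gripper's body (76 mm by 85 mm) begins 54 mm behind the grasp point. The pads swing forward as they close: fully open they stand 13 mm farther back than shut.
Start: joints at [1.087, 0.521, -0.036, 1.599, 0.021, 1.021, -0.113], TCP at [0.251, -0.572, 0.304] pointing down, gripper open.
Joint ranges: [-2.91, 2.91], [-0.3, 2.13], [-1.5, 1.42], [0.17, 2.43], [-1.26, 4.41], [0.16, 1.93], [-2.52, 2.52]. Speed limits (rad/s): [1.89, 1.89, 2.39, 2.39, 3.01, 3.01, 3.01].

## Interface

Orientations are given as [roll, pitch, yaw] about the fixed x, y, z axes, in that order (R = Rz(yaw) Ry(pitch) Rx(roll)).
In Python, from workcell import bot gives the robot as it stands.
- The arm moves only by the shell command python3 -m crank 'ROWS' [OPENING] [FORCE]. ROWS is a JSON object of lists of equal length, an entry for each row: "travel": the shift along the world's x, y, z in cm, a list of three; "rot": the turn, a rotation vector about the world's x, y, z in degrees, a list of three. A call has 1 to 8 rows; each row is the pose to reach, as a shift and turn from the pose commanded when the call began; what a row does not reach only later rows make up. A row lasts 1/10 s, in which the tool goes at most 50 mm and 8.59 degrees, less where a joint would pass 70% of its speed; a pose out of reach is approached as far as the arm can. A call with a gripper value outside its range is refused whole. OPENING is the opening, from -1 (shut) to 1 (fully open), so that 0 is half open, set as the call begins (- or left out, the last holds). The fingers move at their own pace and stop on an object; FORCE is the grip in N (left out, the last holds). Time passes only in rows, so rows that repeat a pose let the fingers close. It gives the time, the measured TCP pose, the force and the opening at its end, in the units of the state.
- bot.observe(): the state, without advancing time (a new reading comes with each control period).
- bot.grab_frame(name): name is "side" or "top" or "wrist"; returns the picture (400x640x3 uint8, red, green, blue); there is no depth.
- bot.camera_model(name): a dict with "fx", "fy", "cx", "cy" (pixels), "R" (3x3) and "t" (3): a world point X has camera coordinates R X + t. Camera axes: x right, y down, z forward; pixel columns grow to the right and rows downward; lengths in m; the calibration is good to about 2 mm. A picture is of the moment at which its call begins: read the wrist's pose just before it. camera_model takes no time and is no camera call; for the wrist camera it gives the pose at the moment of the call.
- bot.job_done(): hands the job in, once; it reports no verdict.
Trained networks look in the newest picture that a camera, given by its name, has taken for a name from the list of things; names that differ only in an ending like _2 or _b are one class to them, and where a whole thing is asked for, a point or a joint stands for the part that bears it (a point fixed in the world has none). Each returns a list of dicts, best first, with "conf" (0 to 1); they miss things now and then, are a little off and sometimes report something else, mostly with a low value. They report only what shows in the picture. A call takes as long as a camera call. They do not tell look-alikes from the thing itself.
- bot.silhouettes(camera, thing): "pixels" (400x640 bool, what is visible of it) and "box" ([centre column, centre row, width, height] in pixels, round what is visible of it).
The state is a dict: "clock": time; "qpos": joint angles; "qd": joint speeds; "joint_efforts": joint torques, N m; "position": TCP position; "tool_rot": TCP orientation; "force": force on the tool from outside, world axes, zero at the start; "moment": the same for the moment, N m; "grip_width": finger opening in m.
Only numpy, scipy, OpenCV 4.12 (cv2) and the standard library are available. Lean on these libraries where they do the work, as an engineer would, in place of code of your own. Each camera call takes 0.05 s, during which the arm holds its last target.

## Task

A steel ball has been packed by mistake into one of the three sealed tins. Lift the tins clear one at a time and shake each a few times well from end to end, along its length, setting every silent one back down upright about where it stood. When you find the one that rattles, hold only that one out over the middle of the empty metal tray, level, still and clear above its rim by about a hand's breadth, and finish while still holding it there; leave the rest of the worktop undisturbed.

Things in the scene. Friction and masses are not known exactly. Their poses are not given: they have to be found in the camera images.
- tin_left: closed sheet-metal tin, largest y of three alike, 150 (its x) x 60 (y) x 70 (z) mm, lid pressed on, paper seal across it nearer the +x end. Origin: centre of the underside, z up; at the start x points roughly away from the robot. Weighs 300 to 600 g without the ball, each tin differently, so weight tells nothing. Grasp it across the 60 mm width at the middle, 45 mm up, with 40 N or more.
- tin_middle: the same tin, between the others. Exactly one of the three (any) holds a loose steel ball, 36 mm, 180 g, never seen; its centre runs 52 mm either way along the tin's x. Quick level strokes of 100 mm or more along the tin's x (0.3 m/s or faster), or tipping it lengthwise past 0.2 rad, roll it from end to end: it knocks on the end wall and stays there. The other tins' contents never move.
- tin_right: the same tin, smallest y. To feel the ball in any tin: with the tin held level and still, the moment on the gripper about the tin's cross (y) axis differs by about 0.18 N m between ball at the +x end and ball at the -x end, and by no more than 0.05 N m (sensor error) without a ball.
- tray: empty open aluminium tray, 214 (x) x 292 (y) x 47 mm high, fixed on the worktop beyond the tins; origin: centre of its underside, z up.
- label_roll: bystander: white roll of labels, 72 mm across, 50 mm high, standing on its end; origin: centre of the underside.
- tape_roll: bystander: roll of masking tape lying flat, 96 mm across, 25 mm high; origin: centre of the underside.
Not all that is in view belongs to the job. Leave any blue look-alike of the tin_right alone.

How it is judged:
On the way, in this order (a step that is already met when the one before it is completed fails the run):
1. the rattling tin is held lifted off the worktop, away from the tray, and its ball has run to the tin's +x end (((distance between ball_c0 and tin_left below 0.085 m and (height (world z) of tin_left above 0.02 m and contact force between the fingers and tin_left above 1 N and horizontal distance between tin_left and tray above 0.07 m) and x of ball_c0 in the frame of tin_left above 0.015 m) or (distance between ball_c0 and tin_middle below 0.085 m and (height (world z) of tin_middle above 0.02 m and contact force between the fingers and tin_middle above 1 N and horizontal distance between tin_middle and tray above 0.07 m) and x of ball_c0 in the frame of tin_middle above 0.015 m) or (distance between ball_c0 and tin_right below 0.085 m and (height (world z) of tin_right above 0.02 m and contact force between the fingers and tin_right above 1 N and horizontal distance between tin_right and tray above 0.07 m) and x of ball_c0 in the frame of tin_right above 0.015 m))).
2. still lifted, its ball has run back to the tin's -x end (((distance between ball_c0 and tin_left below 0.085 m and (height (world z) of tin_left above 0.02 m and contact force between the fingers and tin_left above 1 N and horizontal distance between tin_left and tray above 0.07 m) and x of ball_c0 in the frame of tin_left below -0.015 m) or (distance between ball_c0 and tin_middle below 0.085 m and (height (world z) of tin_middle above 0.02 m and contact force between the fingers and tin_middle above 1 N and horizontal distance between tin_middle and tray above 0.07 m) and x of ball_c0 in the frame of tin_middle below -0.015 m) or (distance between ball_c0 and tin_right below 0.085 m and (height (world z) of tin_right above 0.02 m and contact force between the fingers and tin_right above 1 N and horizontal distance between tin_right and tray above 0.07 m) and x of ball_c0 in the frame of tin_right below -0.015 m))).
At the end, for the whole second after the job is handed in: The tin with the ball is held in the fingers over the tray: centre within 50 mm of the tray's in plan, underside 90 to 250 mm above the worktop, within 0.2 rad of level, still, off the tray; the other two stand upright on the worktop within 80 mm of their places, untouched (((distance between ball_c0 and tin_left below 0.085 m and horizontal distance between tin_left and tray below 0.05 m and height (world z) of tin_left between 0.09 and 0.25 m and angle between tin_left's own z axis and vertical below 0.2 rad and linear speed of tin_left below 0.03 m/s and contact force between the fingers and tin_left above 1 N and contact force between tin_left and tray below 0.1 N and height (world z) of tin_middle between -0.008 and 0.008 m and angle between each of tin_middle, tin_right's own z axis and vertical below 0.1 rad and distance of each of tin_middle, tin_right from where it was at the start of the episode below 0.08 m and linear speed of each of tin_middle, tin_right below 0.02 m/s and contact force between the fingers and tin_middle below 0.1 N and height (world z) of tin_right between -0.008 and 0.008 m and contact force between the fingers and tin_right below 0.1 N) or (distance between ball_c0 and tin_middle below 0.085 m and horizontal distance between tin_middle and tray below 0.05 m and height (world z) of tin_middle between 0.09 and 0.25 m and angle between tin_middle's own z axis and vertical below 0.2 rad and linear speed of tin_middle below 0.03 m/s and contact force between the fingers and tin_middle above 1 N and contact force between tin_middle and tray below 0.1 N and height (world z) of tin_left between -0.008 and 0.008 m and angle between each of tin_left, tin_right's own z axis and vertical below 0.1 rad and distance of each of tin_left, tin_right from where it was at the start of the episode below 0.08 m and linear speed of each of tin_left, tin_right below 0.02 m/s and contact force between the fingers and tin_left below 0.1 N and height (world z) of tin_right between -0.008 and 0.008 m and contact force between the fingers and tin_right below 0.1 N) or (distance between ball_c0 and tin_right below 0.085 m and horizontal distance between tin_right and tray below 0.05 m and height (world z) of tin_right between 0.09 and 0.25 m and angle between tin_right's own z axis and vertical below 0.2 rad and linear speed of tin_right below 0.03 m/s and contact force between the fingers and tin_right above 1 N and contact force between tin_right and tray below 0.1 N and height (world z) of tin_left between -0.008 and 0.008 m and angle between each of tin_left, tin_middle's own z axis and vertical below 0.1 rad and distance of each of tin_left, tin_middle from where it was at the start of the episode below 0.08 m and linear speed of each of tin_left, tin_middle below 0.02 m/s and contact force between the fingers and tin_left below 0.1 N and height (world z) of tin_middle between -0.008 and 0.008 m and contact force between the fingers and tin_middle below 0.1 N))); the arm keeps its last pose, push and grip.
It fails at once if a tin without the ball is held out over the tray ((not (distance between ball_c0 and tin_left below 0.085 m) and horizontal distance between tin_left and tray below 0.07 m) or (not (distance between ball_c0 and tin_middle below 0.085 m) and horizontal distance between tin_middle and tray below 0.07 m) or (not (distance between ball_c0 and tin_right below 0.085 m) and horizontal distance between tin_right and tray below 0.07 m)).
It fails at once if a tin is tipped by more than 1 rad (angle between any of tin_left, tin_middle, tin_right's own z axis and vertical above 1 rad).
It fails at once if a bystander is moved by more than 30 mm (distance of any of label_roll, tape_roll from where it was at the start of the episode above 0.03 m).
It also fails if it takes over 72 s, if anything falls off the work surface, if the arm or the gripper's body presses on something with over 40 N, if the wrist force passes 120 N, or if a joint passes its speed limit or range.

## Working session

There is one attempt and no reset: what is moved stays moved. The work goes in short steps, Python scripts to look and compute and a shell command to move; the robot and the scene stay as the last step left them, time stands still between calls to the robot, and variables do not carry over. Pictures are saved under pics/ and viewed, and the job is handed in when it is done.

```bash
ls; mkdir -p pics
python3 - <<'E'
from workcell import bot
import cv2
print(bot.observe())
for n in("top","side"):
    im=bot.grab_frame(n); cv2.imwrite(f"pics/{n}0.png",im[:,:,::-1])
    for t in ("tin_left","tray","label_roll","tape_roll"):
        for d in bot.silhouettes(n,t): print(n,t,round(d["conf"],2),d["box"])
E
```

```text
pics
{'clock': 0.0, 'qpos': array([ 1.08681746,  0.52199464, -0.03629274,  1.60000137,  0.0212179 ,
        1.02111326, -0.11279113]), 'qd': array([-0.00086911,  0.00093487, -0.00124317, -0.0001258 , -0.00046453,
        0.00064397, -0.00062997]), 'joint_efforts': array([-1.07232307e-03, -9.27120137e+01,  1.97946198e+00, -3.69941032e+01,
        1.77650439e-02,  8.01346963e-03, -5.44800173e-05]), 'position': array([ 0.25114209, -0.57204182,  0.30334053]), 'tool_rot': array([-3.14046691e+00,  1.13854067e-04,  4.13757014e-01]), 'force': array([-0.07096218, -0.12084893, -1.05941387]), 'moment': array([ 0.01171632, -0.02595636, -0.09026281]), 'grip_width': 0.08559296206298517}
top tin_left 0.65 [182.1, 225.8, 37.9, 58.5]
top tin_left 0.65 [314.5, 234.6, 23.0, 55.0]
top tray 0.68 [290.5, 147.6, 102.3, 75.1]
top label_roll 0.96 [397.4, 227.0, 30.3, 28.2]
top tape_roll 0.96 [393.8, 194.8, 30.2, 35.0]
side tin_left 0.71 [284.4, 170.9, 34.7, 17.4]
side tray 0.8 [358.0, 198.4, 75.4, 35.8]
side label_roll 0.86 [319.1, 236.4, 20.9, 20.9]
side tape_roll 0.94 [348.6, 236.2, 26.6, 15.5]
```

View pics/top0.png

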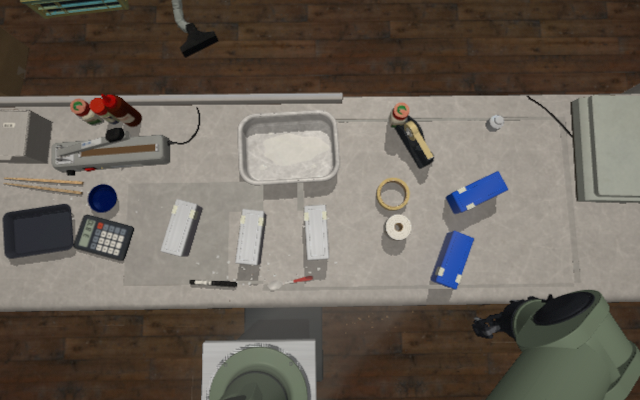

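View pics/side0.png

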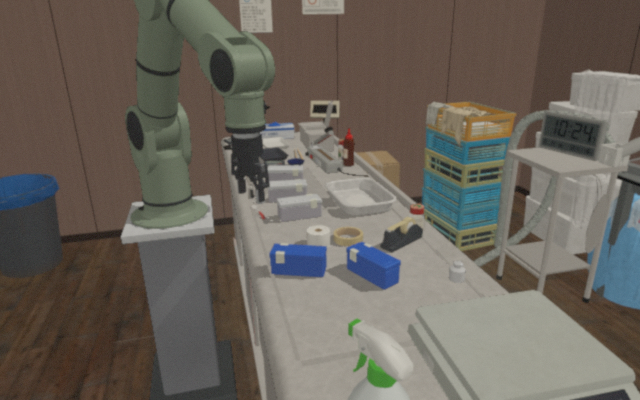

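Run:
```python
import cv2
im=cv2.imread("pics/top0.png")
cv2.imwrite("pics/top0c.png",cv2.resize(im[100:300,150:430],None,fx=2.8,fy=2.8,interpolation=2))
```

```text
(no output)
```

View pics/top0c.png

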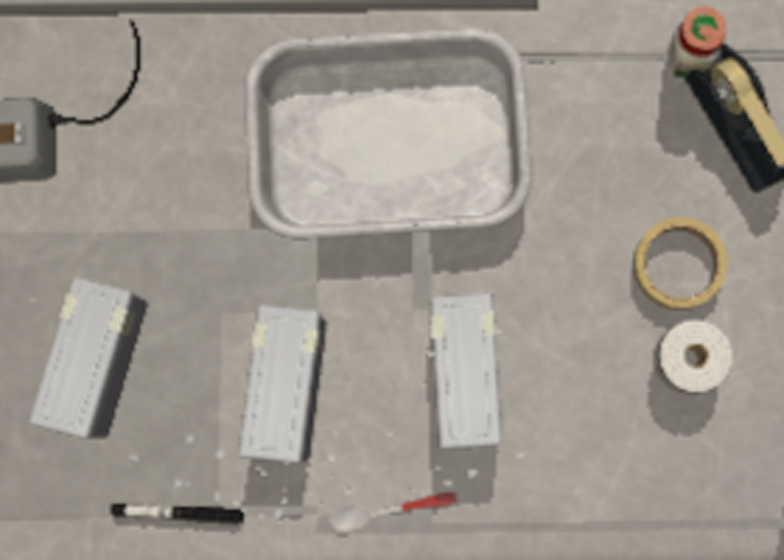

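The three grey tins sit in the top view at (182,226), (250,237) and (315,233), with their seals towards the tray (+x). The two blue boxes at (477,192) and (453,260) are look-alikes, so I leave them alone. Next I measure the poses.

```bash
cat > h.py <<'E'
import numpy as np
from workcell import bot
def ray(cam,uv,z):
    R=np.array(cam["R"]);t=np.array(cam["t"])
    d=R.T@np.array([(uv[0]-cam["cx"])/cam["fx"],(uv[1]-cam["cy"])/cam["fy"],1]);c=-R.T@t
    return c+d*(z-c[2])/d[2]
def proj(cam,X):
    p=np.array(cam["R"])@X+np.array(cam["t"]);return np.array([cam["fx"]*p[0]/p[2]+cam["cx"],cam["fy"]*p[1]/p[2]+cam["cy"]])
E
python3 - <<'E'
from h import *
import numpy as np,cv2
cam=bot.camera_model("top"); print(cam["fx"],-np.array(cam["R"]).T@cam["t"])
C={"L":[(78,279),(133,293),(85,437),(32,422)],"M":[(260,306),(320,313),(302,460),(241,455)],"R":[(434,298),(490,294),(498,443),(441,446)]}
for k,c in C.items():
    P=np.array([ray(cam,(a/2.8+150-.3,b/2.8+100-.3),.07) for a,b in c])
    ax=(P[0]+P[1]-P[2]-P[3])[:2]/2; 
    print(k,P.mean(0).round(4),"len",np.linalg.norm(ax).round(3),"wid",np.linalg.norm((P[0]-P[1]+P[3]-P[2])/2).round(3),"yaw deg",np.degrees(np.arctan2(ax[1],ax[0])).round(1))
P=np.array([ray(cam,(a/2.8+150,b/2.8+100),.047) for a,b in [(246,40),(528,40),(528,236),(246,236)]]);print(P.round(3),P.mean(0))
for n,uv,z in (("label",(397.4,227),.05),("tape",(393.8,194.8),.025),("spoon",(290,283),0),("knife",(214,283),0),("red",(100,105),0)):print(n,ray(cam,uv,z).round(3))
E
```

```text
405.40416325933 [ 0.37651948 -0.18085986  1.18663891]
L [0.4678 0.2096 0.07  ] len 0.147 wid 0.055 yaw deg -16.3
M [0.4403 0.0143 0.07  ] len 0.146 wid 0.06 yaw deg -6.5
R [ 0.4512 -0.1673  0.07  ] len 0.146 wid 0.056 yaw deg 2.3
[[ 0.798  0.058  0.047]
 [ 0.795 -0.236  0.047]
 [ 0.587 -0.233  0.047]
 [ 0.591  0.055  0.047]] [ 0.69279749 -0.08909106  0.047     ]
label [ 0.463 -0.396  0.05 ]
tape [ 0.559 -0.394  0.025]
spoon [ 0.309 -0.09   0.   ]
knife [0.312 0.128 0.   ]
red [0.849 0.487 0.   ]
```

```bash
python3 -m crank '{"travel":[[20,40.5,0],[20,40.5,0],[20,40.5,0],[20,40.5,0],[20,40.5,0],[20,40.5,0],[20,40.5,0],[20,40.5,0]],"rot":[[0,0,-21.4],[0,0,-21.4],[0,0,-21.4],[0,0,-21.4],[0,0,-21.4],[0,0,-21.4],[0,0,-21.4],[0,0,-21.4]]}' 1 60
```

```text
clock: 1.3
position: [0.4286, -0.2124, 0.3042]
tool_rot: [3.141, -0.001, 0.04]
force: [0.9, -0.7, 0.5]
grip_width: 0.0848
```

```bash
python3 -m crank '{"travel":[[0,0,0],[0,0,0]],"rot":[[0,0,0],[0,0,0]]}'
```

```text
clock: 1.5
position: [0.4285, -0.2134, 0.304]
tool_rot: [3.142, -0.0, 0.043]
force: [-0.0, -0.8, 0.3]
grip_width: 0.0854
```

```bash
python3 -m crank '{"travel":[[2.3,4.6,0],[2.3,4.6,-3],[2.3,4.6,-6],[2.3,4.6,-6]],"rot":[[0,0,0],[0,0,0],[0,0,0],[0,0,0]]}'
python3 - <<'E'
from h import *
import cv2
s=bot.observe();print(s["position"],s["tool_rot"])
cam=bot.camera_model("wrist")
im=bot.grab_frame("wrist")[:,:,::-1].copy()
def boxdraw(x,y,yaw,col):
    c,sn=np.cos(yaw),np.sin(yaw)
    for z in(.07,):
        q=[proj(cam,np.array([x+c*a-sn*b,y+sn*a+c*b,z])) for a,b in((.075,.03),(.075,-.03),(-.075,-.03),(-.075,.03))]
        cv2.polylines(im,[np.array(q).round().astype(int)],True,col,1)
boxdraw(.4512,-.1673,np.radians(2.3),(0,0,255))
for d in bot.silhouettes("wrist","tin_right"): print(d["conf"],d["box"])
cv2.imwrite("pics/w1.png",im)
E
```

```text
clock: 1.9
position: [0.4494, -0.1689, 0.2414]
tool_rot: [-3.14, 0.005, 0.039]
force: [-0.7, -0.2, 0.8]
grip_width: 0.0852
[ 0.44941307 -0.1689363   0.24135753] [-3.14040266  0.00482121  0.038992  ]
0.83 [310.7, 191.8, 96.6, 209.3]
```

View pics/w1.png

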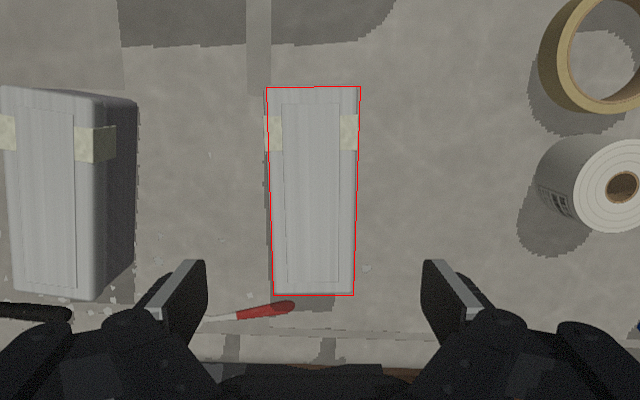

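The model outline of tin_right fits the wrist picture (lid at columns 266–360, rows 87–296, seal at the top). I descend and grip.

```bash
python3 -m crank '{"travel":[[0,0,-4],[0,0,-8],[0,0,-11],[0,0,-13.5],[0,0,-14.2],[0,0,-14.2]],"rot":[[0,0,0],[0,0,0],[0,0,0],[0,0,0],[0,0,0],[0,0,0]]}' 1 60
python3 -m crank '{"travel":[[0,0,0],[0,0,0],[0,0,0],[0,0,0],[0,0,0],[0,0,0],[0,0,0],[0,0,0]],"rot":[[0,0,0],[0,0,0],[0,0,0],[0,0,0],[0,0,0],[0,0,0],[0,0,0],[0,0,0]]}' -1 60
```

```text
clock: 2.6
position: [0.4513, -0.1689, 0.1024]
tool_rot: [3.141, 0.0, 0.039]
force: [-0.2, -0.0, -0.6]
grip_width: 0.0854
clock: 3.4
position: [0.4518, -0.1686, 0.1035]
tool_rot: [3.141, -0.002, 0.04]
force: [-2.8, 0.9, 14.7]
grip_width: 0.0591
```

```bash
python3 -m crank '{"travel":[[0,0,1],[0,0,4],[0,0,7],[0,0,9],[0,0,10],[0,0,10],[0,0,10],[0,0,10]],"rot":[[0,0,0],[0,0,0],[0,0,0],[0,0,0],[0,0,0],[0,0,0],[0,0,0],[0,0,0]]}'
cat > m.py <<'E'
from h import *
s=bot.observe();y=s["tool_rot"][2];M=s["moment"];F=s["force"]
c,sn=np.cos(y),np.sin(y)
print("t",round(s["clock"],2),"pos",s["position"].round(4),"rot",s["tool_rot"].round(3),"My_tin",round(-sn*M[0]+c*M[1],3),"M",M.round(3),"F",F.round(2),"w",round(s["grip_width"],4),"qd",abs(s["qd"]).max().round(3))
E
python3 -m crank '{"travel":[[0,0,0],[0,0,0],[0,0,0]],"rot":[[0,0,0],[0,0,0],[0,0,0]]}'; python3 m.py
```

```text
clock: 4.2
position: [0.4506, -0.1682, 0.201]
tool_rot: [-3.141, 0.002, 0.04]
force: [-0.8, 0.8, -4.6]
grip_width: 0.0593
clock: 4.5
position: [0.4509, -0.1683, 0.2016]
tool_rot: [-3.141, 0.001, 0.04]
force: [0.2, -0.2, -4.8]
grip_width: 0.0594
t 4.5 pos [ 0.4509 -0.1683  0.2016] rot [-3.141e+00  1.000e-03  4.000e-02] My_tin 0.019 M [-0.044  0.017  0.013] F [ 0.15 -0.21 -4.85] w 0.0594 qd 0.003
```

```bash
Z='x'; python3 -m crank '{"travel":[[5,0.2,0],[10,0.4,0],[12,0.5,0],[12,0.5,0],[12,0.5,0],[12,0.5,0],[12,0.5,0],[12,0.5,0]],"rot":[[0,0,0],[0,0,0],[0,0,0],[0,0,0],[0,0,0],[0,0,0],[0,0,0],[0,0,0]]}'; python3 m.py
python3 -m crank '{"travel":[[0,0,0],[0,0,0]],"rot":[[0,0,0],[0,0,0]]}'; python3 m.py
python3 -m crank '{"travel":[[-5,-0.2,0],[-10,-0.4,0],[-12,-0.5,0],[-12,-0.5,0],[-12,-0.5,0],[-12,-0.5,0],[-12,-0.5,0],[-12,-0.5,0]],"rot":[[0,0,0],[0,0,0],[0,0,0],[0,0,0],[0,0,0],[0,0,0],[0,0,0],[0,0,0]]}'; python3 m.py
python3 -m crank '{"travel":[[0,0,0],[0,0,0]],"rot":[[0,0,0],[0,0,0]]}'; python3 m.py
```

```text
clock: 5.3
position: [0.5706, -0.1635, 0.2021]
tool_rot: [3.142, -0.0, 0.04]
force: [-0.2, 0.2, -4.3]
grip_width: 0.0596
t 5.3 pos [ 0.5706 -0.1635  0.2021] rot [ 3.142 -0.     0.04 ] My_tin -0.011 M [ 0.049 -0.009  0.023] F [-0.24  0.24 -4.3 ] w 0.0596 qd 0.005
clock: 5.5
position: [0.5709, -0.1634, 0.202]
tool_rot: [3.142, -0.0, 0.04]
force: [0.6, -0.7, -5.4]
grip_width: 0.0591
t 5.5 pos [ 0.5709 -0.1634  0.202 ] rot [ 3.142 -0.     0.04 ] My_tin 0.021 M [-0.009  0.02  -0.018] F [ 0.63 -0.75 -5.36] w 0.0591 qd 0.003
clock: 6.3
position: [0.4515, -0.1682, 0.2017]
tool_rot: [-3.141, 0.0, 0.041]
force: [0.3, -0.5, -4.3]
grip_width: 0.0592
t 6.3 pos [ 0.4515 -0.1682  0.2017] rot [-3.141  0.     0.041] My_tin 0.006 M [ 0.018  0.006 -0.018] F [ 0.27 -0.51 -4.31] w 0.0592 qd 0.004
clock: 6.5
position: [0.4511, -0.1683, 0.2018]
tool_rot: [-3.142, 0.0, 0.04]
force: [0.1, -0.3, -3.9]
grip_width: 0.0593
t 6.5 pos [ 0.4511 -0.1683  0.2018] rot [-3.142  0.     0.04 ] My_tin 0.011 M [ 0.004  0.011 -0.029] F [ 0.11 -0.28 -3.87] w 0.0593 qd 0.002
```

No change yet. I repeat with tilts, which should be decisive. Nose down is a positive turn about the tin's y axis.

```bash
python3 -m crank '{"travel":[[5,0.2,0],[10,0.4,0],[12,0.5,0],[12,0.5,0],[12,0.5,0],[12,0.5,0],[12,0.5,0],[12,0.5,0]],"rot":[[0,8,0],[0,16,0],[0,16,0],[0,16,0],[0,16,0],[0,8,0],[0,0,0],[0,0,0]]}'; 
python3 -m crank '{"travel":[[0,0,0],[0,0,0],[0,0,0]],"rot":[[0,0,0],[0,0,0],[0,0,0]]}'; python3 m.py
python3 -m crank '{"travel":[[-5,-0.2,0],[-10,-0.4,0],[-12,-0.5,0],[-12,-0.5,0],[-12,-0.5,0],[-12,-0.5,0],[-12,-0.5,0],[-12,-0.5,0]],"rot":[[0,-8,0],[0,-16,0],[0,-16,0],[0,-16,0],[0,-16,0],[0,-8,0],[0,0,0],[0,0,0]]}'
python3 -m crank '{"travel":[[0,0,0],[0,0,0],[0,0,0]],"rot":[[0,0,0],[0,0,0],[0,0,0]]}'; python3 m.py
```

```text
clock: 7.3
position: [0.5687, -0.1644, 0.2028]
tool_rot: [3.141, -0.003, 0.038]
force: [-0.5, -0.9, -3.8]
grip_width: 0.0593
clock: 7.6
position: [0.5713, -0.1631, 0.2016]
tool_rot: [-3.141, 0.002, 0.041]
force: [-0.4, 0.3, -4.7]
grip_width: 0.0594
t 7.6 pos [ 0.5713 -0.1631  0.2016] rot [-3.141e+00  2.000e-03  4.100e-02] My_tin -0.015 M [ 0.009 -0.014  0.04 ] F [-0.37  0.34 -4.74] w 0.0594 qd 0.015
clock: 8.4
position: [0.4541, -0.1674, 0.2019]
tool_rot: [3.141, 0.003, 0.043]
force: [2.1, -0.5, -4.9]
grip_width: 0.0589
clock: 8.7
position: [0.4507, -0.1685, 0.2018]
tool_rot: [-3.141, -0.002, 0.04]
force: [0.2, -0.2, -4.3]
grip_width: 0.0592
t 8.7 pos [ 0.4507 -0.1685  0.2018] rot [-3.141e+00 -2.000e-03  4.000e-02] My_tin 0.018 M [-0.021  0.017  0.02 ] F [ 0.15 -0.15 -4.32] w 0.0592 qd 0.013
```

Tin_right is silent (swing about 0.03 N m). I set it back down.

```bash
python3 -m crank '{"travel":[[0,0,-4],[0,0,-7],[0,0,-8.5],[0,0,-9.2],[0,0,-9.6],[0,0,-9.8],[0,0,-9.9],[0,0,-9.9]],"rot":[[0,0,0],[0,0,0],[0,0,0],[0,0,0],[0,0,0],[0,0,0],[0,0,0],[0,0,0]]}';python3 m.py
```

```text
clock: 9.5
position: [0.4514, -0.1685, 0.1036]
tool_rot: [3.141, -0.001, 0.04]
force: [-0.8, -0.0, -4.0]
grip_width: 0.0593
t 9.5 pos [ 0.4514 -0.1685  0.1036] rot [ 3.141e+00 -1.000e-03  4.000e-02] My_tin 0.081 M [-0.009  0.081  0.015] F [-0.82 -0.02 -4.03] w 0.0593 qd 0.005
```

```bash
python3 -m crank '{"travel":[[0,0,-0.1],[0,0,-0.2],[0,0,-0.2]],"rot":[[0,0,0],[0,0,0],[0,0,0]]}';python3 m.py
python3 -m crank '{"travel":[[0,0,0],[0,0,0],[0,0,0],[0,0,0],[0,0,0],[0,0,0]],"rot":[[0,0,0],[0,0,0],[0,0,0],[0,0,0],[0,0,0],[0,0,0]]}' 1 60
```

```text
clock: 9.8
position: [0.4514, -0.1684, 0.1035]
tool_rot: [3.141, -0.002, 0.04]
force: [-16.0, 6.7, 61.8]
grip_width: 0.0593
t 9.8 pos [ 0.4514 -0.1684  0.1035] rot [ 3.141e+00 -2.000e-03  4.000e-02] My_tin 3.006 M [1.447 3.066 0.033] F [-16.03   6.71  61.79] w 0.0593 qd 0.003
clock: 10.4
position: [0.451, -0.1683, 0.1008]
tool_rot: [-3.142, 0.0, 0.04]
force: [1.1, -0.3, -1.2]
grip_width: 0.0854
```

```bash
python3 -m crank '{"travel":[[0,0,4],[0,0,8],[0,2,12],[-0.4,6.5,14],[-0.8,11,14],[-1.1,15,14],[-1.1,18.3,14],[-1.1,18.3,14]],"rot":[[0,0,0],[0,0,0],[0,0,0],[0,0,-3],[0,0,-6],[0,0,-8.8],[0,0,-8.8],[0,0,-8.8]]}'
python3 - <<'E'
from h import *
import cv2
s=bot.observe();print(s["position"],s["tool_rot"])
cam=bot.camera_model("wrist")
im=bot.grab_frame("wrist")[:,:,::-1].copy()
def boxdraw(x,y,yaw,col):
    c,sn=np.cos(yaw),np.sin(yaw)
    q=[proj(cam,np.array([x+c*a-sn*b,y+sn*a+c*b,.07])) for a,b in((.075,.03),(.075,-.03),(-.075,-.03),(-.075,.03))]
    cv2.polylines(im,[np.array(q).round().astype(int)],True,col,1)
boxdraw(.4512,-.1673,np.radians(2.3),(0,0,255))
boxdraw(.4403,.0143,np.radians(-6.5),(0,0,255))
cv2.imwrite("pics/w2.png",im)
E
```

```text
clock: 11.2
position: [0.44, 0.0187, 0.2411]
tool_rot: [-3.14, -0.0, -0.108]
force: [0.2, -1.3, 0.2]
grip_width: 0.0853
[0.43996792 0.01873041 0.24105685] [-3.14032179e+00 -3.76733333e-04 -1.07781586e-01]
```

View pics/w2.png

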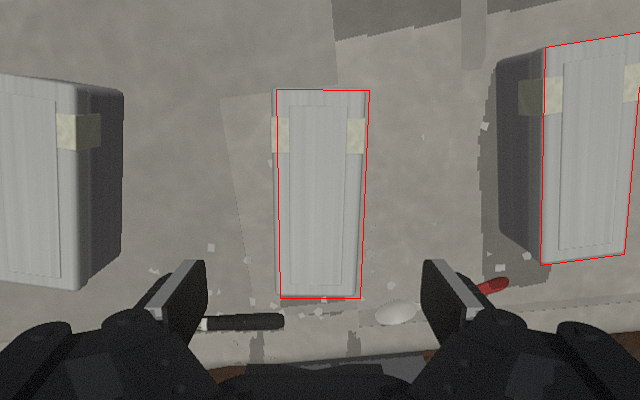

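The middle tin sits at about columns 272–366, rows 89–297, slightly left of the model outline (about 2 mm in +y). Tin_right stands in place on the right. I descend.

```bash
python3 -m crank '{"travel":[[0,0.2,-4],[0,0.2,-8],[0,0.2,-11],[0,0.2,-13],[0,0.2,-13.7],[0,0.2,-13.7]],"rot":[[0,0,0],[0,0,0],[0,0,0],[0,0,0],[0,0,0],[0,0,0]]}' 1 60
python3 -m crank '{"travel":[[0,0,0],[0,0,0],[0,0,0],[0,0,0],[0,0,0],[0,0,0],[0,0,0],[0,0,0]],"rot":[[0,0,0],[0,0,0],[0,0,0],[0,0,0],[0,0,0],[0,0,0],[0,0,0],[0,0,0]]}' -1 60
python3 -m crank '{"travel":[[0,0,1],[0,0,4],[0,0,7],[0,0,9],[0,0,10],[0,0,10],[0,0,10],[0,0,10]],"rot":[[0,0,0],[0,0,0],[0,0,0],[0,0,0],[0,0,0],[0,0,0],[0,0,0],[0,0,0]]}'
python3 -m crank '{"travel":[[0,0,0],[0,0,0],[0,0,0]],"rot":[[0,0,0],[0,0,0],[0,0,0]]}'; python3 m.py
```

```text
clock: 11.85
position: [0.4398, 0.0161, 0.1034]
tool_rot: [3.141, 0.001, -0.114]
force: [0.6, 0.4, -0.1]
grip_width: 0.0851
clock: 12.65
position: [0.4406, 0.0165, 0.1051]
tool_rot: [-3.141, -0.002, -0.114]
force: [-1.1, -0.6, 10.7]
grip_width: 0.0592
clock: 13.45
position: [0.4396, 0.0166, 0.203]
tool_rot: [3.141, 0.002, -0.113]
force: [-0.1, 0.0, -3.0]
grip_width: 0.0592
clock: 13.75
position: [0.44, 0.0167, 0.2036]
tool_rot: [3.141, 0.001, -0.113]
force: [-0.4, -0.0, -3.2]
grip_width: 0.0595
t 13.75 pos [0.44   0.0167 0.2036] rot [ 3.141e+00  1.000e-03 -1.130e-01] My_tin -0.03 M [-0.015 -0.029 -0.032] F [-0.45 -0.   -3.18] w 0.0595 qd 0.004
```

```bash
python3 -m crank '{"travel":[[5,-0.5,0],[10,-1.1,0],[12,-1.3,0],[12,-1.3,0],[12,-1.3,0],[12,-1.3,0],[12,-1.3,0],[12,-1.3,0]],"rot":[[0.8,8,0],[1.7,16,0],[1.7,16,0],[1.7,16,0],[1.7,16,0],[0.8,8,0],[0,0,0],[0,0,0]]}'; 
python3 -m crank '{"travel":[[0,0,0],[0,0,0],[0,0,0]],"rot":[[0,0,0],[0,0,0],[0,0,0]]}'; python3 m.py
python3 -m crank '{"travel":[[-5,0.5,0],[-10,1.1,0],[-12,1.3,0],[-12,1.3,0],[-12,1.3,0],[-12,1.3,0],[-12,1.3,0],[-12,1.3,0]],"rot":[[-0.8,-8,0],[-1.7,-16,0],[-1.7,-16,0],[-1.7,-16,0],[-1.7,-16,0],[-0.8,-8,0],[0,0,0],[0,0,0]]}'
python3 -m crank '{"travel":[[0,0,0],[0,0,0],[0,0,0]],"rot":[[0,0,0],[0,0,0],[0,0,0]]}'; python3 m.py
```

```text
clock: 14.55
position: [0.5578, 0.0041, 0.2046]
tool_rot: [-3.141, -0.003, -0.112]
force: [-1.0, -0.6, -2.4]
grip_width: 0.0591
clock: 14.85
position: [0.5603, 0.0036, 0.2036]
tool_rot: [3.141, 0.002, -0.114]
force: [0.9, -0.1, -2.6]
grip_width: 0.0592
t 14.85 pos [0.5603 0.0036 0.2036] rot [ 3.141e+00  2.000e-03 -1.140e-01] My_tin -0.048 M [-0.009 -0.047  0.026] F [ 0.86 -0.08 -2.57] w 0.0592 qd 0.014
clock: 15.65
position: [0.4428, 0.0164, 0.2045]
tool_rot: [-3.139, 0.005, -0.115]
force: [0.5, 0.9, -3.3]
grip_width: 0.0594
clock: 15.95
position: [0.4401, 0.0166, 0.2038]
tool_rot: [3.141, -0.001, -0.113]
force: [0.4, 1.0, -3.8]
grip_width: 0.0588
t 15.95 pos [0.4401 0.0166 0.2038] rot [ 3.141e+00 -1.000e-03 -1.130e-01] My_tin 0.001 M [-0.014  0.003  0.032] F [ 0.37  0.98 -3.77] w 0.0588 qd 0.01
```

The difference is 0.05, at the noise limit. I repeat with level strokes.

```bash
python3 -m crank '{"travel":[[5,-0.5,0],[10,-1.1,0],[12,-1.3,0],[12,-1.3,0],[12,-1.3,0],[12,-1.3,0],[12,-1.3,0],[12,-1.3,0]],"rot":[[0,0,0],[0,0,0],[0,0,0],[0,0,0],[0,0,0],[0,0,0],[0,0,0],[0,0,0]]}'|head -1; python3 m.py
python3 -m crank '{"travel":[[0,0,0],[0,0,0]],"rot":[[0,0,0],[0,0,0]]}'|head -1; python3 m.py
python3 -m crank '{"travel":[[-5,0.5,0],[-10,1.1,0],[-12,1.3,0],[-12,1.3,0],[-12,1.3,0],[-12,1.3,0],[-12,1.3,0],[-12,1.3,0]],"rot":[[0,0,0],[0,0,0],[0,0,0],[0,0,0],[0,0,0],[0,0,0],[0,0,0],[0,0,0]]}'|head -1; python3 m.py
python3 -m crank '{"travel":[[0,0,0],[0,0,0]],"rot":[[0,0,0],[0,0,0]]}'|head -1; python3 m.py
```

```text
clock: 16.75
t 16.75 pos [0.5597 0.0038 0.2041] rot [ 3.142 -0.    -0.113] My_tin -0.001 M [-0.002 -0.001 -0.023] F [ 0.22  0.01 -2.72] w 0.0593 qd 0.007
clock: 16.95
t 16.95 pos [0.56   0.0037 0.204 ] rot [-3.142 -0.    -0.113] My_tin -0.016 M [-0.015 -0.014  0.02 ] F [ 0.27  0.61 -3.69] w 0.0592 qd 0.004
clock: 17.75
t 17.75 pos [0.4404 0.0166 0.2037] rot [-3.142  0.    -0.114] My_tin -0.024 M [ 0.019 -0.026 -0.021] F [-0.09 -0.41 -3.82] w 0.0592 qd 0.004
clock: 17.95
t 17.95 pos [0.4401 0.0167 0.2038] rot [ 3.142  0.    -0.113] My_tin 0.023 M [-0.017  0.025 -0.012] F [-0.1   0.23 -2.35] w 0.0597 qd 0.003
```

Tin_middle is silent. I lower it gently and release it.

```bash
python3 -m crank '{"travel":[[0,0,-4],[0,0,-7],[0,0,-8.5],[0,0,-9.2],[0,0,-9.6],[0,0,-9.8],[0,0,-9.9],[0,0,-9.9]],"rot":[[0,0,0],[0,0,0],[0,0,0],[0,0,0],[0,0,0],[0,0,0],[0,0,0],[0,0,0]]}'|head -1;python3 m.py
python3 -m crank '{"travel":[[0,0,-0.05],[0,0,-0.05]],"rot":[[0,0,0],[0,0,0]]}'|head -1;python3 m.py
```

```text
clock: 18.75
t 18.75 pos [0.4403 0.0167 0.1054] rot [-3.141e+00 -1.000e-03 -1.130e-01] My_tin -0.026 M [-0.024 -0.023  0.027] F [ 0.78 -0.08 -3.04] w 0.0595 qd 0.002
clock: 18.95
t 18.95 pos [0.4403 0.0167 0.1051] rot [-3.141e+00 -1.000e-03 -1.130e-01] My_tin 0.527 M [ 0.04   0.526 -0.026] F [-2.48 -0.25 11.37] w 0.0593 qd 0.001
```

```bash
python3 -m crank '{"travel":[[0,0,0],[0,0,0],[0,0,0],[0,0,0],[0,0,0],[0,0,0]],"rot":[[0,0,0],[0,0,0],[0,0,0],[0,0,0],[0,0,0],[0,0,0]]}' 1 60
python3 -m crank '{"travel":[[0,0,4],[0,0,8],[0,2,12],[0.8,6.5,14],[1.6,11,14],[2.2,15,14],[2.7,19.3,14],[2.7,19.3,14]],"rot":[[0,0,0],[0,0,0],[0,0,0],[0,0,-3],[0,0,-6],[0,0,-9.8],[0,0,-9.8],[0,0,-9.8]]}'
python3 -m crank '{"travel":[[0,0,0],[0,0,0]],"rot":[[0,0,0],[0,0,0]]}'
python3 - <<'E'
from h import *
import cv2
s=bot.observe();print(s["position"],s["tool_rot"])
cam=bot.camera_model("wrist")
im=bot.grab_frame("wrist")[:,:,::-1].copy()
def boxdraw(x,y,yaw,col):
    c,sn=np.cos(yaw),np.sin(yaw)
    q=[proj(cam,np.array([x+c*a-sn*b,y+sn*a+c*b,.07])) for a,b in((.075,.03),(.075,-.03),(-.075,-.03),(-.075,.03))]
    cv2.polylines(im,[np.array(q).round().astype(int)],True,col,1)
boxdraw(.4678,.2096,np.radians(-16.3),(0,0,255))
boxdraw(.4403,.0165,np.radians(-6.5),(0,0,255))
cv2.imwrite("pics/w3.png",im)
E
```

```text
clock: 19.55
position: [0.44, 0.0167, 0.1044]
tool_rot: [-3.142, 0.0, -0.113]
force: [-0.6, 0.3, 0.2]
grip_width: 0.0852
clock: 20.35
position: [0.4666, 0.2154, 0.2443]
tool_rot: [-3.139, 0.0, -0.278]
force: [1.0, -1.2, -0.3]
grip_width: 0.0853
clock: 20.55
position: [0.4669, 0.2087, 0.2442]
tool_rot: [3.141, 0.0, -0.285]
force: [-0.5, -0.8, -0.1]
grip_width: 0.0856
[0.46692742 0.20872123 0.24424294] [ 3.14082565e+00  2.53927896e-04 -2.85219200e-01]
```

View pics/w3.png

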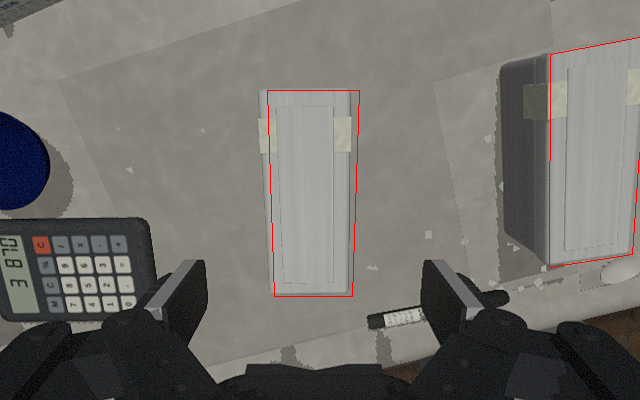

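Tin_left sits at columns 260–353, rows 89–296, about 3 mm further in +y than estimated. I correct for that, then grasp and lift.

```bash
python3 -m crank '{"travel":[[0.1,0.4,-4],[0.1,0.4,-8],[0.1,0.4,-11],[0.1,0.4,-13.2],[0.1,0.4,-14],[0.1,0.4,-14]],"rot":[[0,0,0],[0,0,0],[0,0,0],[0,0,0],[0,0,0],[0,0,0]]}' 1 60
python3 -m crank '{"travel":[[0,0,0],[0,0,0],[0,0,0],[0,0,0],[0,0,0],[0,0,0],[0,0,0],[0,0,0]],"rot":[[0,0,0],[0,0,0],[0,0,0],[0,0,0],[0,0,0],[0,0,0],[0,0,0],[0,0,0]]}' -1 70
python3 -m crank '{"travel":[[0,0,1],[0,0,4],[0,0,7],[0,0,9],[0,0,10],[0,0,10],[0,0,10],[0,0,10]],"rot":[[0,0,0],[0,0,0],[0,0,0],[0,0,0],[0,0,0],[0,0,0],[0,0,0],[0,0,0]]}'
python3 -m crank '{"travel":[[0,0,0],[0,0,0],[0,0,0]],"rot":[[0,0,0],[0,0,0],[0,0,0]]}'; python3 m.py
```

```text
clock: 21.2
position: [0.4679, 0.2129, 0.104]
tool_rot: [3.14, 0.001, -0.285]
force: [-0.2, -0.7, -0.1]
grip_width: 0.0855
clock: 22.0
position: [0.4687, 0.2137, 0.1059]
tool_rot: [-3.14, -0.002, -0.285]
force: [-1.7, -1.1, 11.0]
grip_width: 0.0595
clock: 22.8
position: [0.4676, 0.2135, 0.2034]
tool_rot: [3.14, 0.001, -0.284]
force: [0.2, -0.7, -5.6]
grip_width: 0.0591
clock: 23.1
position: [0.468, 0.2136, 0.204]
tool_rot: [3.141, 0.0, -0.284]
force: [0.3, 0.1, -5.6]
grip_width: 0.0589
t 23.1 pos [0.468  0.2136 0.204 ] rot [ 3.141  0.    -0.284] My_tin 0.062 M [0.025 0.058 0.018] F [ 0.32  0.14 -5.64] w 0.0589 qd 0.003
```

```bash
python3 -m crank '{"travel":[[4.8,-1.4,0],[9.6,-2.8,0],[11.5,-3.4,0],[11.5,-3.4,0],[11.5,-3.4,0],[11.5,-3.4,0],[11.5,-3.4,0],[11.5,-3.4,0]],"rot":[[2.2,7.7,0],[4.5,15.4,0],[4.5,15.4,0],[4.5,15.4,0],[4.5,15.4,0],[2.2,7.7,0],[0,0,0],[0,0,0]]}'|head -1 
python3 -m crank '{"travel":[[0,0,0],[0,0,0],[0,0,0]],"rot":[[0,0,0],[0,0,0],[0,0,0]]}'|head -1; python3 m.py
python3 -m crank '{"travel":[[-4.8,1.4,0],[-9.6,2.8,0],[-11.5,3.4,0],[-11.5,3.4,0],[-11.5,3.4,0],[-11.5,3.4,0],[-11.5,3.4,0],[-11.5,3.4,0]],"rot":[[-2.2,-7.7,0],[-4.5,-15.4,0],[-4.5,-15.4,0],[-4.5,-15.4,0],[-4.5,-15.4,0],[-2.2,-7.7,0],[0,0,0],[0,0,0]]}'|head -1
python3 -m crank '{"travel":[[0,0,0],[0,0,0],[0,0,0]],"rot":[[0,0,0],[0,0,0],[0,0,0]]}'|head -1; python3 m.py
```

```text
clock: 23.9
clock: 24.2
t 24.2 pos [0.5834 0.1792 0.2041] rot [ 3.141e+00  2.000e-03 -2.850e-01] My_tin 0.226 M [ 0.01   0.233 -0.006] F [-0.05  0.47 -4.71] w 0.0591 qd 0.006
clock: 25.0
clock: 25.3
t 25.3 pos [0.4678 0.2136 0.2041] rot [ 3.141e+00 -1.000e-03 -2.840e-01] My_tin -0.017 M [-0.027 -0.01   0.014] F [-0.49  0.42 -6.39] w 0.0593 qd 0.007
```

A swing of 0.24 N m means it rattles. I confirm with one level pair of strokes.

```bash
python3 -m crank '{"travel":[[4.8,-1.4,0],[9.6,-2.8,0],[11.5,-3.4,0],[11.5,-3.4,0],[11.5,-3.4,0],[11.5,-3.4,0],[11.5,-3.4,0],[11.5,-3.4,0]],"rot":[[0,0,0],[0,0,0],[0,0,0],[0,0,0],[0,0,0],[0,0,0],[0,0,0],[0,0,0]]}'|head -1 
python3 -m crank '{"travel":[[0,0,0],[0,0,0],[0,0,0]],"rot":[[0,0,0],[0,0,0],[0,0,0]]}'|head -1; python3 m.py
python3 -m crank '{"travel":[[-4.8,1.4,0],[-9.6,2.8,0],[-11.5,3.4,0],[-11.5,3.4,0],[-11.5,3.4,0],[-11.5,3.4,0],[-11.5,3.4,0],[-11.5,3.4,0]],"rot":[[-2.2,-7.7,0],[-4.5,-15.4,0],[-4.5,-15.4,0],[-4.5,-15.4,0],[-4.5,-15.4,0],[-2.2,-7.7,0],[0,0,0],[0,0,0]]}'|head -1
python3 -m crank '{"travel":[[0,0,0],[0,0,0],[0,0,0]],"rot":[[0,0,0],[0,0,0],[0,0,0]]}'|head -1; python3 m.py
```

```text
clock: 26.1
clock: 26.4
t 26.4 pos [0.583  0.1797 0.2044] rot [-3.142 -0.    -0.284] My_tin 0.259 M [0.037 0.259 0.001] F [ 0.22  0.68 -6.28] w 0.0587 qd 0.011
clock: 27.2
clock: 27.5
t 27.5 pos [0.4678 0.2139 0.2043] rot [ 3.141e+00 -1.000e-03 -2.840e-01] My_tin -0.074 M [-0.003 -0.076 -0.002] F [ 0.31  0.24 -5.35] w 0.0588 qd 0.011
```

Tin_left clearly holds the ball. I raise it and carry it out over the tray centre.

```bash
python3 -m crank '{"travel":[[0,0,2.5],[1,-1.5,5],[4,-5,5],[7,-9,5],[10,-13,5],[13,-17,5],[15,-20,5],[15,-20,5]],"rot":[[0,0,0],[0,0,0],[0,0,0],[0,0,0],[0,0,0],[0,0,0],[0,0,0],[0,0,0]]}'
python3 -m crank '{"travel":[[2,-3,0],[4.5,-6,0],[6.5,-9,0],[7.5,-10.3,0],[7.5,-10.3,0],[7.5,-10.3,0],[7.5,-10.3,0],[7.5,-10.3,0]],"rot":[[0,0,0],[0,0,0],[0,0,0],[0,0,0],[0,0,0],[0,0,0],[0,0,0],[0,0,0]]}'
python3 -m crank '{"travel":[[0,0,0],[0,0,0]],"rot":[[0,0,0],[0,0,0]]}'; python3 m.py
python3 - <<'E'
from h import *
import cv2
im=bot.grab_frame("top")[:,:,::-1]; im2=bot.grab_frame("side")[:,:,::-1]
cv2.imwrite("pics/end.png",np.vstack([cv2.resize(im[100:300,150:430],(560,400)),]))
cv2.imwrite("pics/end_s.png",cv2.resize(im2[100:300,200:480],(784,560)))
E
```

```text
clock: 28.3
position: [0.6195, 0.0089, 0.2541]
tool_rot: [3.138, -0.002, -0.289]
force: [-1.4, 1.4, -5.5]
grip_width: 0.0589
clock: 29.1
position: [0.6929, -0.088, 0.2545]
tool_rot: [-3.141, 0.0, -0.283]
force: [0.1, 0.4, -5.3]
grip_width: 0.0588
clock: 29.3
position: [0.693, -0.0889, 0.2545]
tool_rot: [-3.142, -0.0, -0.284]
force: [0.4, 0.6, -5.5]
grip_width: 0.0589
t 29.3 pos [ 0.693  -0.0889  0.2545] rot [-3.142 -0.    -0.284] My_tin 0.013 M [ 0.002  0.013 -0.017] F [ 0.43  0.61 -5.5 ] w 0.0589 qd 0.005
```

View pics/end.png

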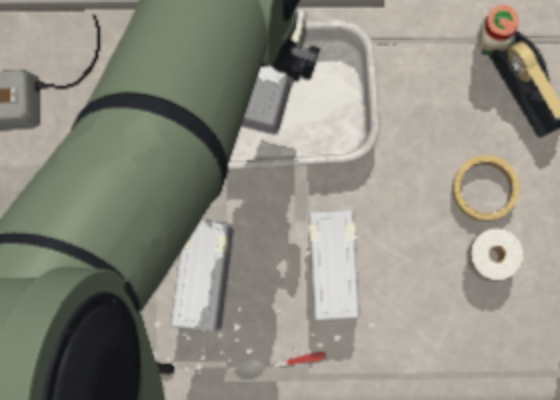

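View pics/end_s.png

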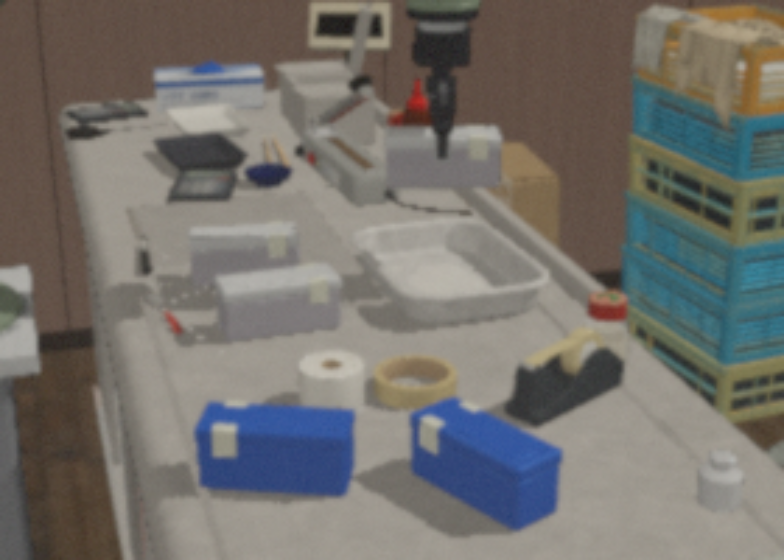

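The held tin is level over the tray, and the two silent tins stand upright in place (top crop at about (202,275) and (333,265)). The rolls are unmoved. I hand the job in.

```bash
python3 -c "
from workcell import bot
print(bot.job_done())"
```

```text
the job is handed in; nothing more can be done
None
```

The ball is in **tin_left**. I handed the job in at about 29 s with that tin held over the middle of the tray.

| Tin | Change in moment, ball end to end | Result |
|---|---|---|
| tin_right | up to about 0.03 N m | silent, set back in place |
| tin_middle | 0.05 N m on the first pair, then level strokes showed only noise | silent, set back in place |
| tin_left | 0.24 and 0.33 N m on two repeats | rattles |

- **Final hold:** the tool was at (0.693, -0.089), the tray centre I measured. The tin's underside is about 0.15 m above the worktop, or 0.10 m above the rim, and the tool was level and still with the grip at 59 mm.
- **Rest of the worktop:** the last top and side pictures show both silent tins upright where they stood, and the label roll and tape roll unmoved.
- **Hard touchdown:** setting tin_right down, I pressed about 62 N through the grip for a moment, below the 120 N wrist limit. I lowered tin_middle more gently, at about 11 N.
- **Disagreements:** tin_middle's first reading was right at the sensor-error limit, so I repeated it. tin_left's swings were larger than the 0.18 N m expected.

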